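# Tighten the window ring of a lamp box with a pin spanner

### The job

Take the red-handled pin spanner from its wooden rest, feel for the two holes of the aluminium ring round the lamp box's window and push both pins fully home before you start to turn. Then turn the ring clockwise (seen from above) with the spanner until it comes up tight against its stop, pressing and turning gently: the spanner's pins must never bear on the soft ring with more than 30 N in all. Lift the spanner straight out, set it back upright in its rest and let go, leaving the other things on the bench where they are.

Things in the scene. Friction and masses are not known exactly. Their poses are not given: they have to be found in the camera images.
- lamp_box: Dark wood lamp box on its back, 180 x 180 x 55 mm, fixed. Origin: centre of underside; z up, the ring's axis. Black collar round the ring: radii 44 to 53 mm, top 64 mm up; amber glass inside it, radius 20 mm, top 63 mm up. The line through the ring's two holes starts within 0.65 rad (either way) of this frame's y axis, angle not measured: look for the two dark holes or feel for them.
- ring_face (a point): Centre of the aluminium ring's upper face, 70 mm up; z up, does not turn with the ring. Radii 22 and 43 mm, 10 mm thick, two opposite through holes 7.5 mm wide (edges chamfered 1 mm), each 31 mm from the axis. On a rubber cushion: pressed, it sinks up to 4 mm (2 N to start, then 2 N per mm), then is rigid; this point sinks with it.
- ring (a joint): How far the ring is screwed in, rad; grows clockwise seen from above. Starts at 0.2 to 0.5; stop (tight) at 1.2; past it only the rubber below twists and the torque climbs, 0.7 N m per 0.1 rad of spanner. Says nothing of where the holes are. Turning takes about 0.25 N m plus 0.15 N m per rad/s; 0.8 N m is already 26 N on the two pins in all. Pins sliding lightly (under 7 N) on its face do not turn it.
- spanner_grip (a point): Centre of the spanner's upright red handle, 16 (x) by 44 (y) by 50 mm high; 39 mm above the pin tips. Spanner about 180 g. Under the handle a flat steel bar 22 (x) by 124 (y) by 6 mm, its underside 31 mm below this point; from it two round pins point down, 31 mm either side of the axis along y, 5 mm thick, 8 mm long, tips bevelled. z up, y along the bar.
- pin_a (a point): Tip (lowest point) of the spanner's pin on its +y side; axes as the spanner.
- pin_b (a point): Tip of the spanner's pin on its -y side; axes as the spanner.
- rest_seat (a point): Where the midpoint of the pin tips lies when the spanner is in its rest, 12 mm up (handle centre 39 mm above it). Rest: light wood, 60 (x) by 140 mm (y), fixed; bridges at y = +-44 to +-64 mm carry the bar's ends 20 mm above the bench between 4 mm high lips 36 mm apart along x; pins hang free between them. Bar along y, either way round. z up.
- paint_jar: Yellow paint jar with white cap, 60 mm wide, 75 mm high; bystander. Origin at the centre of its underside.
- screwdriver: Orange-handled screwdriver, 170 mm long, lying on the bench; bystander. Lies along its x axis.
- pencil_pot: White ceramic pot, 72 mm wide, 95 mm high; bystander. Origin at the centre of its underside.
- spanner: The spanner as a whole; its origin is the midpoint between the two pin tips, axes as spanner_grip.
Not all that is in view belongs to the job. What is shaped like the spanner but orange or purple is not meant. What is shaped like the part that bears rest_seat but purple is not meant.

How it is judged:
By the outcome, as a careful person would: the job done as asked, in the order asked, and still so for the second after the job is handed in, with the robot touching nothing.
It also fails if it takes over 58 s, if anything falls off the work surface, if the arm or the gripper's body presses on something with over 40 N, if the wrist force passes 120 N, or if a joint passes its speed limit or range.

### The arm

A 6-joint arm with a two-finger parallel gripper is mounted at the origin on the work surface. World frame = base frame: x ahead of the robot, y to its left, z up, the work surface at z = 0. Lengths are in m, angles in rad, forces in N, time in s.
With the tool pointing down it reaches from about 0.375 to 0.975 m from the base axis. Payload 3.8 kg.
Tool frame: the origin (TCP) lies where the fingers leave the gripper's body, on its centre line; the fingertips stand 73 mm ahead of it and the grasp point (between the pads) lies 54 mm ahead of it; z points along the fingers, x is the direction in which the jaws open and shut, and the axes are right-handed (so a half turn about z gives the same grasp; the last joint's range is limited). The gripper opens to 85 mm and grips with 20 to 120 N. Pads are 22 mm wide; open, the fingers measure 114 mm over their backs; the gripper's body (76 mm by 85 mm) begins 54 mm behind the grasp point. The pads swing forward as they close: fully open they stand 13 mm farther back than shut.
Start: joints at [1.308, 0.264, 1.604, -0, 1.274, -0.037], TCP at [0.151, 0.658, 0.304] pointing down, gripper open.
Joint ranges: [-2.63, 2.63], [-0.94, 2.18], [0.31, 2.57], [-1.31, 4.45], [0, 2.66], [-2.55, 2.55]. Speed limits (rad/s): [2.57, 2.57, 3.14, 3.14, 3.14, 3.14].

### API

Orientations are given as a 3x3 rotation matrix whose columns are the frame's x, y, z axes.
In Python, from rig import bot gives the robot as it stands. Calls block until the motion is done:
- bot.goto(position, orientation): joint-space move of the TCP to a pose.
- bot.move_straight(position, speed=0.15, attitude=None, threshold=None): straight line of the TCP; attitude=None keeps the orientation; speed is the mean speed in m/s. With threshold (N) it stops when the force on the tool has changed by that much, and returns True; else False.
- bot.goto_joints(angles): joint-space move.
- bot.grip(opening, f_grip=None): finger opening in m; f_grip is the grip in N (None keeps the last); returns when the fingers have stopped.
- bot.sleep(seconds).
- bot.ik(position, orientation): joint angles nearest the present ones, or None.
- bot.camera(name): name is "side" or "top"; returns the picture (384x512x3 uint8, blue, green, red); there is no depth.
- bot.camera_params(name): a dict with "mtx" (3x3 intrinsics, pixels), "k1" (the pictures are not rectified: a ray, as slopes to the right and down, at radius r is drawn at 1 + k1 r^2 times it, then the intrinsics apply), "R" (3x3) and "t" (3): a world point X has camera coordinates R X + t. Camera axes: x right, y down, z forward; pixel columns grow to the right and rows downward; lengths in m; the calibration is good to about 2 mm. A picture is of the moment at which its call begins. camera_params takes no time and is no camera call.
A pose or a line that the arm cannot do raises bot.Unreachable and nothing moves.
- bot.finish_job(): hands the job in, once; it reports no verdict.
Readings, each from a call of its own:
- bot.get_time_s(): time.
- bot.get_q(): joint angles.
- bot.get_joint_vel(): joint speeds.
- bot.get_effort(): joint torques, N m.
- bot.get_tcp_pos(): TCP position.
- bot.get_tcp_rot(): TCP orientation.
- bot.get_force(): force on the tool from outside, world axes, zero at the start.
- bot.get_moment(): the same for the moment, N m.
- bot.get_finger_gap(): finger opening in m.
Only numpy, scipy, OpenCV 4.12 (cv2) and the standard library are available. Lean on these libraries where they do the work, as an engineer would, in place of code of your own. Each camera call takes 0.05 s, during which the arm holds its last target. There are 200 camera calls.

## Working session

There is one attempt and no reset: what is moved stays moved. The work goes in short steps, each a Python script; the robot and the scene stay as the last script left them, time stands still between calls to the robot, and variables do not carry over. Pictures are saved under pics/ and viewed, about 8 in all and at most 12, crops included, and the job is handed in when it is done.

```bash
ls; mkdir -p pics; python3 - <<'E'
from rig import bot
import cv2,numpy as np
for n in("top","side"):
    cv2.imwrite(f"pics/{n}0.png",bot.camera(n)); p=bot.camera_params(n); print(n,p)
    im=cv2.imread(f"pics/{n}0.png"); cv2.imwrite(f"pics/{n}0b.png",cv2.resize(im,(800,600),interpolation=cv2.INTER_CUBIC))
print(bot.get_time_s(),bot.get_tcp_rot(),bot.get_finger_gap())
E
```

```text
pics
top {'mtx': array([[391.89776103,   0.        , 254.85652025],
       [  0.        , 391.89776103, 192.17531703],
       [  0.        ,   0.        ,   1.        ]]), 'k1': 0.018321160199287638, 'R': array([[-0.01539344, -0.99988003,  0.001723  ],
       [-0.99873911,  0.01529348, -0.04781517],
       [ 0.04778309, -0.00245687, -0.99885471]]), 't': array([0.02010487, 0.59486641, 1.07059049])}
side {'mtx': array([[440.75041   ,   0.        , 246.77701777],
       [  0.        , 440.75041   , 188.62496446],
       [  0.        ,   0.        ,   1.        ]]), 'k1': -0.05288499622903286, 'R': array([[ 0.83992175, -0.54270621, -0.00119771],
       [-0.42057247, -0.64950293, -0.63345461],
       [ 0.34300183,  0.53255603, -0.77377892]]), 't': array([-0.50584196,  0.32226841,  1.17604877])}
0.1 [[ 2.23925695e-01  9.74606089e-01 -5.04907835e-04]
 [ 9.74604237e-01 -2.23926254e-01 -1.90106193e-03]
 [-1.96584865e-03 -6.63887013e-05 -9.99998066e-01]] 0.08559921174188573
```

View pics/top0b.png

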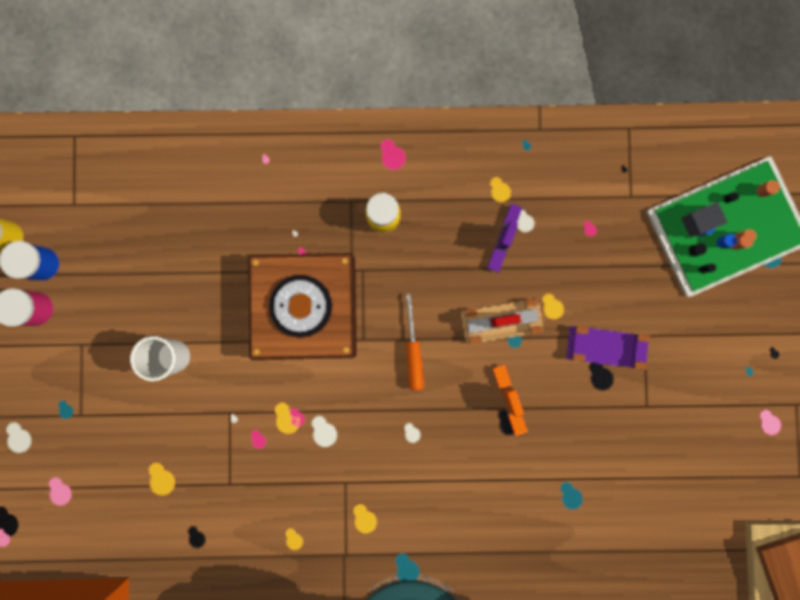

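View pics/side0b.png

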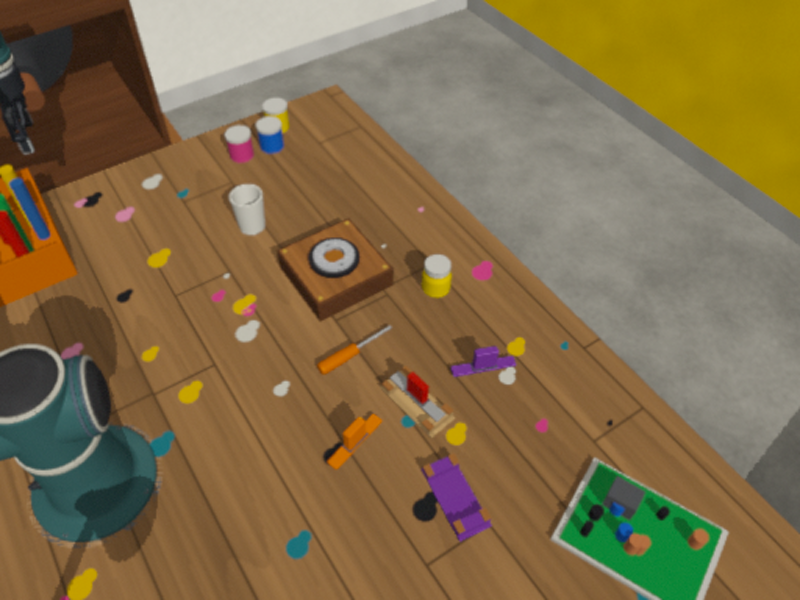

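Top view: the lamp box is at about (300,305), with its holes roughly left and right. The spanner in its rest is at (505,320), with the screwdriver between them at (412,345). I'll make rectified crops at known heights.

```bash
cat > h.py <<'E'
from rig import bot
import numpy as np, cv2
def proj(X,n):
    p=bot.camera_params(n); X=np.atleast_2d(X)
    c=X@p["R"].T+p["t"]; s=c[:,:2]/c[:,2:]; s=s*(1+p["k1"]*(s**2).sum(1,keepdims=True))
    return s@p["mtx"][:2,:2].T+p["mtx"][:2,2]
def ray(px,z,n):
    """world point on plane z for pixel"""
    from scipy.optimize import fsolve
    return fsolve(lambda v: proj([v[0],v[1],z],n)[0]-px,[0.6,0])
def ortho(im,n,cx,cy,z,half=.1,N=400):
    # output: up = +x, left = +y
    a=np.linspace(half,-half,N); X,Y=np.meshgrid(cx+a,cy+a,indexing='ij')
    uv=proj(np.c_[X.ravel(),Y.ravel(),np.full(X.size,z)],n).astype(np.float32).reshape(N,N,2)
    return cv2.remap(im,uv[...,0],uv[...,1],cv2.INTER_CUBIC)
def centroid(im,mask):
    k,l,s,c=cv2.connectedComponentsWithStats(mask.astype(np.uint8)); i=1+np.argmax(s[1:,4]); return c[i],s[i],l==i
E
python3 - <<'E'
from h import *
ims={n:cv2.imread(f"pics/{n}0.png") for n in("top","side")}
t=ims["top"]
c=ray(np.array([300,305])/1.5625,.07,"top"); s=ray(np.array([505,320])/1.5625,.05,"top"); print(c,s)
for n in ims:
    hsv=cv2.cvtColor(ims[n],cv2.COLOR_BGR2HSV).astype(int)
    m=((hsv[...,0]<5)|(hsv[...,0]>174))&(hsv[...,1]>180)&(hsv[...,2]>80)
    lo=(slice(150,260),slice(200,380)); mm=np.zeros_like(m); mm[lo]=m[lo]
    ce,st,l=centroid(ims[n],mm); print(n,ce,st, ray(ce,.055,n))
for k in [("jar",383,210,.075),("pot",154,358,.095)]: print(k[0],ray(np.array(k[1:3])/1.5625,k[3],"top"))
print("drv",ray(np.array([408,296])/1.5625,.01,"top"),ray(np.array([418,388])/1.5625,.015,"top"))
A=np.hstack([ortho(t,"top",*c,.07,.06),ortho(t,"top",*s,.026,.1)])
B=np.hstack([ortho(ims["side"],"side",*c,.07,.06),ortho(ims["side"],"side",*s,.026,.1)])
cv2.imwrite("pics/o1.png",cv2.resize(np.vstack([A,B]),(750,750*1)) [:,:] if 0 else cv2.resize(np.vstack([A,B]),(600,600)))
E
```

```text
[0.58701946 0.17605971] [ 0.55683192 -0.17100116]
top [323.3956044 204.7032967] [315 202  18   7  91] [ 0.55701629 -0.17064587]
side [266.85802469 247.82098765] [261 239  13  19 162] [ 0.55722103 -0.17337176]
jar [0.74470351 0.03438329]
pot [0.50335815 0.40967389]
drv [ 0.60265141 -0.00656697] [ 0.4401864  -0.02142556]
```

View pics/o1.png

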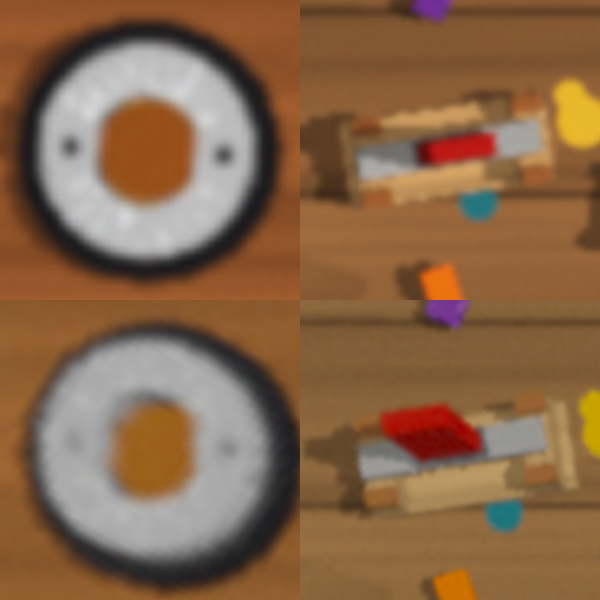

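Ring tile: the holes are at (71,147) and (224,154) in the top view, so they lie nearly along world y. Centre is about (0.588,0.176) and the line angle about -0.043 rad. The spanner bar runs from (357,165) to (545,133), giving a centre of about (0.5575,-0.1725) and an angle of about 0.174. Next I grasp it and check.

```bash
cat >> h.py <<'E'
def R(th): # tool down, tool x = spanner x at yaw th
    c,s=np.cos(th),np.sin(th); return np.array([[c,s,0],[s,-c,0],[0,0,-1.]])
def st(): 
    r=bot.get_tcp_rot(); print("t%.2f"%bot.get_time_s(),"p",np.round(bot.get_tcp_pos(),4),"yaw %.4f"%np.arctan2(r[1,0],r[0,0]),"F",np.round(bot.get_force(),2),"M",np.round(bot.get_moment(),3),"gap %.4f"%bot.get_finger_gap())
E
python3 - <<'E'
from h import *
p=np.array([.5575,-.1725])
bot.goto([*p,.20],R(.174)); st()
bot.grip(.05,100); st()
print(bot.move_straight([*p,.107],.12,threshold=8)); st()
bot.grip(0.0,100); st()
print(repr(bot.get_tcp_pos()))
bot.move_straight([*p,.20],.15); st()
for n in("top","side"): cv2.imwrite(f"pics/{n}1.png",bot.camera(n))
im={n:cv2.imread(f"pics/{n}1.png") for n in("top","side")}
a=proj([*p,.13],"side")[0].astype(int); b=proj([*p,.13],"top")[0].astype(int); print(a,b)
f=lambda n,u:cv2.resize(im[n][u[1]-50:u[1]+50,u[0]-50:u[0]+50],(400,400),interpolation=cv2.INTER_CUBIC)
cv2.imwrite("pics/g1.png",np.hstack([f("side",a),f("top",b)]))
E
```

```text
t3.35 p [ 0.5578 -0.1718  0.2001] yaw 0.1751 F [-0.41 -0.13  0.34] M [-0.051  0.037  0.004] gap 0.0854
t3.79 p [ 0.5575 -0.1724  0.2   ] yaw 0.1742 F [-0.1   0.03 -0.32] M [-0.028  0.045  0.001] gap 0.0501
False
t4.72 p [ 0.5582 -0.1727  0.1077] yaw 0.1740 F [0.49 1.06 0.21] M [0.036 0.043 0.001] gap 0.0501
t5.12 p [ 0.5583 -0.1728  0.1082] yaw 0.1739 F [0.11 0.19 4.43] M [ 0.031  0.093 -0.013] gap 0.0146
array([ 0.55828643, -0.17281299,  0.10821011])
t5.89 p [ 0.5566 -0.1722  0.1987] yaw 0.1740 F [-0.55 -0.16 -2.2 ] M [-0.001  0.003 -0.019] gap 0.0152
[267 232] [329 204]
```

View pics/g1.png

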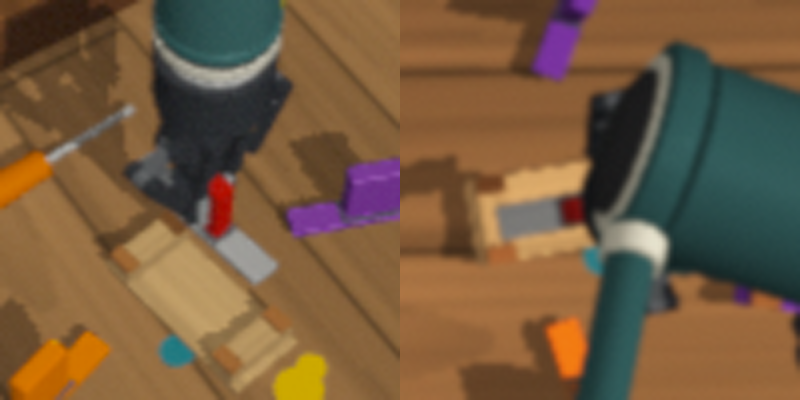

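The spanner is held: gap 15 mm, about 2 N of weight. Both pictures show the bar clear of the rest. I move over the ring and compare the bar ends with an overlay of the expected pose.

```bash
python3 - <<'E'
from h import *
# refine holes per camera
C={}
for n,h0 in(("top",[(71,147),(224,154)]),("side",[(75,141),(229,147)])):
    im=cv2.cvtColor(cv2.imread(f"pics/{n}0.png"),cv2.COLOR_BGR2GRAY)
    o=ortho(im,n,.58702,.17606,.07,.06,300).astype(float); pts=[]
    for u,v in h0:
        w=o[v-12:v+13,u-12:u+13]; w=np.clip(np.median(w)-w-10,0,None); yy,xx=np.mgrid[-12:13,-12:13]
        g=np.exp(-(xx**2+yy**2)/80.); w=w*g; pts.append([.58702+.06-(v+(w*yy).sum()/w.sum())*.12/299,.17606+.06-(u+(w*xx).sum()/w.sum())*.12/299])
    pts=np.array(pts); d=pts[0]-pts[1]; C[n]=pts.mean(0); print(n,pts.mean(0),np.linalg.norm(d),"th",np.arctan2(-d[0],d[1]))
np.save("C.npy",[C["top"],C["side"]])
c=(C["top"]+C["side"])/2; th=-.043
bot.move_straight([.5575,-.10,.215],.3)
bot.move_straight([*c,.195],.3,attitude=R(th)); st()
bot.sleep(.3); st()
P=bot.get_tcp_pos(); 
tip=P[2]-.096
out=[]
for n in("top","side"):
    im=bot.camera(n); cv2.imwrite(f"pics/{n}2.png",im)
    a=proj([*P[:2],tip+.01],n)[0].astype(int)-55
    crop=cv2.resize(im[a[1]:a[1]+110,a[0]:a[0]+110],(400,400),interpolation=cv2.INTER_CUBIC)
    S=R(th)[:,:2]*[1,-1]
    for z,col in((.008,(0,255,255)),(.014,(0,255,0))):
        q=np.array([P+S@[x,y]+[0,0,tip+z-P[2]] for x,y in((.011,.062),(-.011,.062),(-.011,-.062),(.011,-.062))])
        uv=(proj(q,n)-a+.5)*400/110-.5
        cv2.polylines(crop,[np.round(uv*8).astype(int)],True,col,1,cv2.LINE_AA,3)
    out.append(crop)
cv2.imwrite("pics/r1.png",np.hstack(out))
E
```

```text
top [0.58658624 0.17705367] 0.061565693959797656 th -0.0527778805446426
side [nan nan] nan th nan<stdin>:9: RuntimeWarning: invalid value encountered in scalar divide
Traceback (most recent call last):
ValueError: expected 3 finite numbers
```

```bash
python3 - <<'E'
from h import *
C={}
for n,h0 in(("top",[(71,147),(224,154)]),("side",[(75,141),(229,147)])):
    im=cv2.cvtColor(cv2.imread(f"pics/{n}0.png"),cv2.COLOR_BGR2GRAY)
    o=ortho(im,n,.58702,.17606,.07,.06,300).astype(float); pts=[]
    for u,v in h0:
        w=o[v-12:v+13,u-12:u+13]; w=np.clip(np.median(w)-w-3,0,None); yy,xx=np.mgrid[-12:13,-12:13]
        g=np.exp(-(xx**2+yy**2)/80.); w=w*g; pts.append([.58702+.06-(v+(w*yy).sum()/w.sum())*.12/299,.17606+.06-(u+(w*xx).sum()/w.sum())*.12/299])
    pts=np.array(pts); d=pts[0]-pts[1]; C[n]=pts.mean(0); print(n,pts.mean(0),np.linalg.norm(d),"th",np.arctan2(-d[0],d[1]))
np.save("C.npy",[C["top"],C["side"]])
c=(C["top"]+C["side"])/2; th=-.048
bot.move_straight([*c,.195],.3,attitude=R(th)); st()
bot.sleep(.3); st()
P=bot.get_tcp_pos(); 
tip=P[2]-.096
out=[]
for n in("top","side"):
    im=bot.camera(n); cv2.imwrite(f"pics/{n}2.png",im)
    a=proj([*P[:2],tip+.01],n)[0].astype(int)-55
    crop=cv2.resize(im[a[1]:a[1]+110,a[0]:a[0]+110],(400,400),interpolation=cv2.INTER_CUBIC)
    S=R(th)[:,:2]*[1,-1]
    for z,col in((.008,(0,255,255)),(.014,(0,255,0))):
        q=np.array([P+S@[x,y]+[0,0,tip+z-P[2]] for x,y in((.011,.062),(-.011,.062),(-.011,-.062),(.011,-.062))])
        uv=(proj(q,n)-a+.5)*400/110-.5
        cv2.polylines(crop,[np.round(uv*8).astype(int)],True,col,1,cv2.LINE_AA,3)
    out.append(crop)
cv2.imwrite("pics/r1.png",np.hstack(out))
E
```

```text
top [0.58659371 0.17704833] 0.06157245111640518 th -0.05221465648458471
side [0.5888549  0.17535294] 0.061946741698518 th -0.0416057457638252
t7.47 p [0.5876 0.1748 0.1945] yaw -0.0487 F [ 0.03 -0.82 -2.09] M [ 0.01  -0.005 -0.012] gap 0.0149
t7.77 p [0.5878 0.1751 0.1952] yaw -0.0495 F [ 0.09  0.35 -1.34] M [0.008 0.004 0.004] gap 0.0149
```

View pics/r1.png

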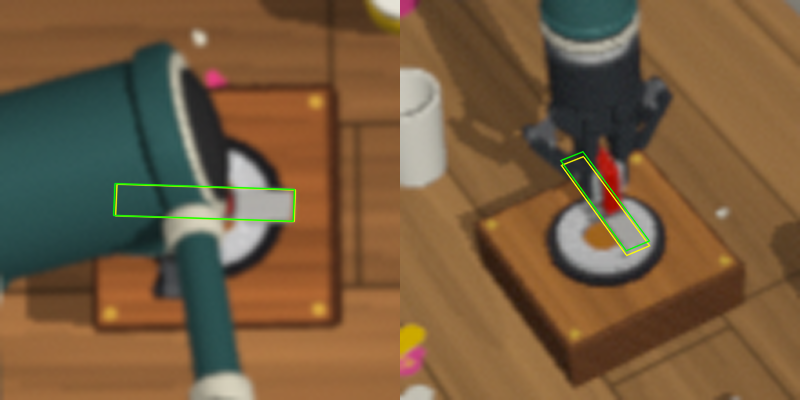

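The overlay agrees closely with the bar. I zoom the visible (-y) end, rectified at bar-top height, to read the remaining offset.

```bash
python3 - <<'E'
from h import *
P=np.array([.5878,.1751,.1952]); th=-.0495; z=P[2]-.096+.014
y=np.array([-np.sin(th),np.cos(th)]); x=np.array([np.cos(th),np.sin(th)])
e=P[:2]-.05*y; out=[]
for n in("top","side"):
    o=ortho(cv2.imread(f"pics/{n}2.png"),n,*e,z,.04,400)
    q=np.array([P[:2]+a*x+b*y for a,b in((.011,0),(-.011,0),(-.011,-.062),(.011,-.062))])
    uv=np.c_[(e[1]+.04-q[:,1]),(e[0]+.04-q[:,0])]/.08*399
    cv2.polylines(o,[np.round(uv*8).astype(int)],True,(0,255,0),1,cv2.LINE_AA,3); out.append(o)
cv2.imwrite("pics/r2.png",np.hstack(out))
E
```

```text
(no output)
```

View pics/r2.png

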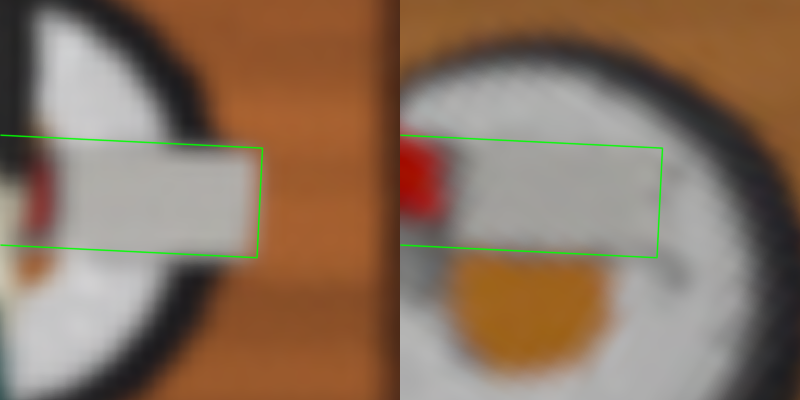

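Offsets at 0.2 mm/px: in the top view the bar end is about 8 px left of and 4 px below the outline, in the side view about 0–4 px above it. Compared with the ring centre in the same camera, the spanner is aligned to about 0.5 mm. Now I lower it gently and feel for the holes.

```bash
python3 - <<'E'
from h import *
c=np.load("C.npy").mean(0)+[0,.0003]
bot.move_straight([*c,.172],.1,attitude=R(-.047)); bot.sleep(.2); st()
F=[];M=[]
for _ in range(10): F.append(bot.get_force());M.append(bot.get_moment());bot.sleep(.02)
np.save("F0.npy",np.r_[np.mean(F,0),np.mean(M,0)]); print(np.load("F0.npy"),np.std(F,0),np.std(M,0))
print(bot.move_straight([*c,.155],.02,threshold=4)); st()
bot.sleep(.15); st()
E
```

```text
t8.45 p [0.5881 0.1767 0.1726] yaw -0.0469 F [ 0.3  -0.16 -2.14] M [0.014 0.013 0.029] gap 0.0152
[ 3.27407169e-01 -4.89064882e-02 -2.05060197e+00 -1.10010215e-02
 -9.59003071e-04  2.13098258e-02] [0.5170708  0.40367912 0.38176774] [0.02679914 0.0266837  0.02894535]
True
t9.40 p [0.5875 0.1764 0.1554] yaw -0.0470 F [ 0.18 -0.4   2.8 ] M [ 0.02  -0.158 -0.049] gap 0.0148
t9.55 p [0.5875 0.1764 0.1552] yaw -0.0470 F [2.01 0.28 2.03] M [ 0.077 -0.332  0.023] gap 0.0150
```

The tips went to about 59–60 mm high, where stopping on the face would have left them at 70, so the pins are in the holes. I confirm the seating with a small extra press, then start turning in small steps with force feedback.

```bash
cat >> h.py <<'E'
def meas(k=8):
    F0=np.load("F0.npy"); v=[]
    for _ in range(k): v.append(np.r_[bot.get_force(),bot.get_moment()]); bot.sleep(.01)
    return np.mean(v,0)-F0
E
python3 - <<'E'
from h import *
np.set_printoptions(precision=3,suppress=True)
p=bot.get_tcp_pos(); w=meas(); print(p,w)
c=np.load("C.npy").mean(0)+[0,.0003]
t=np.array([*c,.1547]); 
for k in range(2):
    t[2]-=.0005; bot.move_straight(t,.02,attitude=R(-.047)); print(bot.get_tcp_pos(),meas())
th=-.047; q=bot.get_q()
for k in range(3):
    th-=.025; t0=bot.get_time_s()
    bot.goto_joints(bot.ik(t,R(th))); dt=bot.get_time_s()-t0; w=meas()
    t[:2]+=np.clip(.00006*w[:2],-.0002,.0002)
    print("th %.3f dt %.2f"%(th,dt),w); 
np.save("s.npy",[*t,th]); st()
E
```

```text
[0.587 0.176 0.155] [ 2.001  0.321  5.148  0.109 -0.413 -0.018]
[0.588 0.176 0.154] [-0.89  -0.011  7.187 -0.031  0.102 -0.017]
[0.588 0.176 0.154] [-1.695 -0.853  8.925 -0.076  0.218 -0.013]
th -0.072 dt 0.25 [-2.03  -0.442  8.58  -0.051  0.223  0.079]
th -0.097 dt 0.25 [-0.86  -0.151  8.116 -0.027  0.116  0.062]
th -0.122 dt 0.25 [-1.527 -0.158  8.898  0.018  0.255  0.076]
t11.20 p [0.587 0.177 0.154] yaw -0.1217 F [-1.42  0.47  6.87] M [0.007 0.305 0.148] gap 0.0150
```

```bash
cat > turn.py <<'E'
from h import *
import sys
np.set_printoptions(precision=2,suppress=True)
*t,th=np.load("s.npy"); t=np.array(t); lim=float(sys.argv[1]); step=float(sys.argv[2]); n=int(sys.argv[3])
for k in range(n):
    th-=step
    bot.goto_joints(bot.ik(t,R(th))); w=meas(8)
    t[:2]+=np.clip(.00005*w[:2],-.0002,.0002); t[2]+=np.clip(.0001*(5-w[2])*-1,-.0004,.0004)
    print("%.3f"%th,w[[0,1,2,5]])
    np.save("s.npy",[*t,th])
    if w[5]>lim or np.hypot(*w[:2])>8 or w[2]>12 : break
st()
E
sed -i 's/(5-w\[2\])\*-1/(w[2]-5)/' turn.py
python3 turn.py .42 .04 12
```

```text
-0.162 [-1.73  0.11  8.91  0.22]
-0.202 [-1.43  0.26  7.03  0.21]
-0.242 [-1.43  0.33  6.83  0.21]
-0.282 [-1.37  0.77  7.19  0.21]
-0.322 [-1.83  0.48  6.42  0.21]
-0.362 [-2.27  0.6   6.28  0.22]
-0.402 [-2.02  1.12  5.76  0.2 ]
-0.442 [-2.71  1.31  5.71  0.23]
-0.482 [-1.96  0.94  5.62  0.21]
-0.522 [-2.06  0.84  5.61  0.24]
-0.562 [-1.96  0.97  5.21  0.23]
-0.602 [-1.85  0.89  4.94  0.21]
t15.00 p [0.59 0.18 0.16] yaw -0.6006 F [-1.42  0.99  3.66] M [0.07 0.3  0.3 ] gap 0.0148
```

```bash
python3 turn.py .30 .03 20
```

```text
-0.632 [-1.93  0.76  5.07  0.22]
-0.662 [-1.59  0.11  4.96  0.24]
-0.692 [-1.1   0.37  5.2   0.22]
-0.722 [-1.28  0.36  5.18  0.23]
-0.752 [-1.32  0.67  5.14  0.23]
-0.782 [-0.63  0.26  5.    0.2 ]
-0.812 [-0.7   0.6   5.19  0.19]
-0.842 [-0.68  1.09  5.19  0.2 ]
-0.872 [-0.05  1.12  5.    0.23]
-0.902 [-0.24  1.08  4.44  0.26]
-0.932 [-0.15  0.87  5.03  0.4 ]
t18.48 p [0.59 0.18 0.16] yaw -0.9309 F [-0.17  0.6   3.74] M [0.11 0.01 0.42] gap 0.0149
```

```bash
python3 turn.py .54 .015 4
```

```text
-0.947 [-0.47  0.75  5.22  0.5 ]
-0.962 [-0.39  1.22  5.1   0.56]
t19.12 p [0.59 0.18 0.16] yaw -0.9618 F [-0.04  0.89  3.33] M [0.15 0.07 0.58] gap 0.0149
```

The stop is clear: torque climbs about 0.1 N m per 0.015 rad and stands at 0.56 N m, about 18 N on the pins. I relax the torque without unscrewing the ring, then lift straight out.

```bash
python3 - <<'E'
from h import *
np.set_printoptions(precision=2,suppress=True)
*t,th=np.load("s.npy"); t=np.array(t)
for k in range(8):
    th+=.015; bot.goto_joints(bot.ik(t,R(th))); w=meas(8); print("%.3f"%th,w[[0,1,2,5]])
    if w[5]<.1: break
np.save("s.npy",[*t,th])
print(bot.move_straight([t[0],t[1],t[2]+.012],.03,attitude=R(th),threshold=9)); print(meas()); st()
E
```

```text
-0.947 [-0.18  0.76  5.04  0.47]
-0.932 [-0.07  0.34  4.88  0.38]
-0.917 [ 0.09 -0.25  4.92  0.31]
-0.902 [ 0.24 -1.04  5.11  0.23]
-0.887 [ 0.48 -1.28  4.97  0.15]
-0.872 [ 0.68 -1.12  5.22  0.06]
False
[-0.19  0.14 -0.24  0.01  0.   -0.01]
t21.63 p [0.59 0.18 0.17] yaw -0.8721 F [-0.28 -0.17 -2.22] M [-0.04  0.05  0.04] gap 0.0150
```

```bash
python3 - <<'E'
from h import *
p=bot.get_tcp_pos()
bot.move_straight([p[0],p[1],.215],.15)
cv2.imwrite("pics/side3a.png",bot.camera("side"))
bot.move_straight([.5575,-.1725,.20],.25,attitude=R(.174))
bot.sleep(.2); st(); P=bot.get_tcp_pos()
out=[]
for n in("side","top"):
    im=bot.camera(n); cv2.imwrite(f"pics/{n}3.png",im)
    a=proj([*P[:2],.11],n)[0].astype(int)-50
    crop=cv2.resize(im[a[1]:a[1]+100,a[0]:a[0]+100],(400,400),interpolation=cv2.INTER_CUBIC); out.append(crop)
cv2.imwrite("pics/b1.png",np.hstack(out))
i=cv2.imread("pics/top3.png"); c=np.load("C.npy")
cv2.imwrite("pics/ring3.png",cv2.resize(ortho(i,"top",*c[0],.07,.06,300),(300,300)))
cv2.imwrite("pics/b1.png",np.hstack([cv2.resize(x,(266,266)) for x in(*out,ortho(i,"top",*c[0],.07,.06,300))]))
E
```

```text
t23.91 p [ 0.5576 -0.1717  0.2   ] yaw 0.1750 F [-0.64  0.17 -1.15] M [ 0.013  0.001 -0.036] gap 0.0144
```

View pics/b1.png

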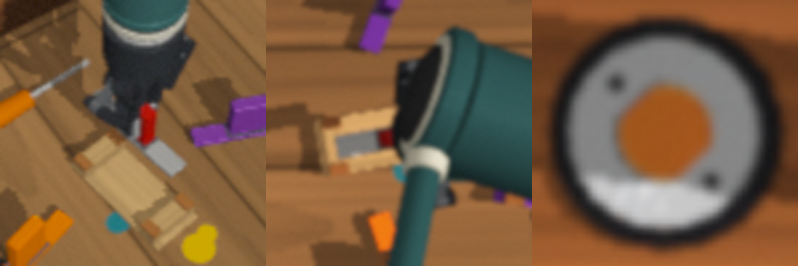

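The spanner sits in the gripper as it did at pick-up and lines up over the rest. The ring's holes are now at (616,84) and (711,181) in the right tile, so it has turned about 0.75 rad clockwise. Next I set the spanner down and release it.

```bash
python3 - <<'E'
from h import *
p=[.5575,-.1725]
bot.move_straight([*p,.116],.12); st()
print(bot.move_straight([*p,.104],.02,threshold=3)); bot.sleep(.1); st()
z=bot.get_tcp_pos()[2]
bot.grip(.03); bot.sleep(.2); st()
bot.grip(.05)
bot.move_straight([*p,.22],.12); st()
bot.goto([.42,-.05,.33],R(.1)) ; st()
out=[]
for n in("side","top"):
    im=bot.camera(n); cv2.imwrite(f"pics/{n}4.png",im)
    a=proj([*p,.03],n)[0].astype(int)-40
    out.append(cv2.resize(im[a[1]:a[1]+80,a[0]:a[0]+80],(266,266),interpolation=cv2.INTER_CUBIC))
out.append(cv2.resize(cv2.imread("pics/side4.png"),(266,266)))
out.append(cv2.resize(cv2.imread("pics/top4.png"),None,fx=1,fy=1))
cv2.imwrite("pics/e1.png",np.hstack(out[:3]))
cv2.imwrite("pics/e2.png",np.vstack([np.hstack(out[:2]),cv2.resize(out[3],(532,399))])[:600])
E
```

```text
t24.86 p [ 0.5581 -0.1727  0.1166] yaw 0.1740 F [ 0.33  0.33 -1.89] M [ 0.028 -0.026 -0.017] gap 0.0148
True
t25.43 p [ 0.558  -0.1727  0.1082] yaw 0.1741 F [ 0.03 -0.65  6.5 ] M [-0.053  0.022  0.013] gap 0.0151
t25.93 p [ 0.5565 -0.1722  0.1065] yaw 0.1740 F [ 0.9  -0.09  0.3 ] M [-0.069  0.013 -0.054] gap 0.0299
t27.35 p [ 0.5568 -0.1723  0.2189] yaw 0.1740 F [-0.02 -0.23  0.27] M [0.057 0.02  0.018] gap 0.0506
t28.22 p [ 0.4203 -0.0502  0.3294] yaw 0.1003 F [ 0.66 -0.04 -0.35] M [ 0.005 -0.027 -0.023] gap 0.0500
```

View pics/e2.png

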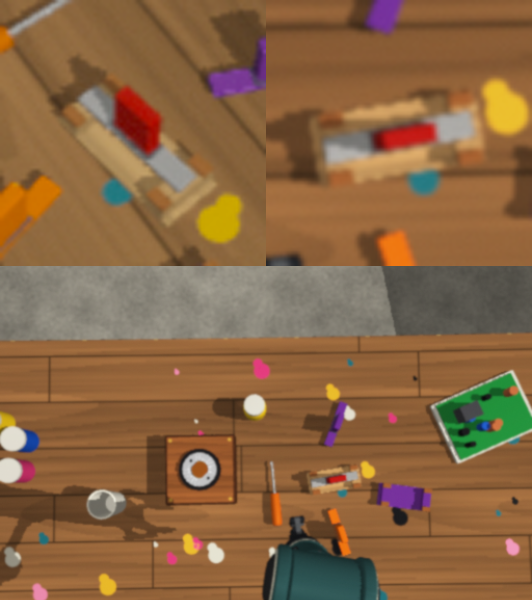

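The spanner is upright in its rest between the lips, and the jar, pot, screwdriver and decoys are where they were. I hand the job in.

```bash
python3 -c "
from h import *
bot.finish_job(); print(bot.get_time_s())"
```

```text
the job is handed in; nothing more can be done
the job is handed in; nothing more can be done
```

The ring is screwed up tight and the spanner is back upright in its rest. I handed the job in at about 28 s; `finish_job` reports no verdict.

- **Seating:** The pins found both holes on the first try, without a search. The tips stopped about 10 mm below where contact with the ring's face would have been, and pressed on the rubber cushion at 5–9 N. I started turning only after that.
- **Turning:** Torque ran at about 0.21 N m. It then climbed at roughly the stop's 0.7 N m per 0.1 rad, and I stopped at 0.56 N m. By my estimate that is about 18 N on the pins, with about 5 N of downward press on the bar.
- **Lifting out:** I relaxed the torque to about zero without unscrewing the ring, and the spanner came straight out without catching.
- **Final checks:** Camera pictures showed the ring turned by about 0.75 rad. The spanner sits between the rest's lips, and nothing else on the bench appears to have moved.
- **Disagreements:** The two cameras differed by about 2 mm on the ring's centre, so I used the mean. The spanner turned through about 0.77 rad under load against 0.75 rad seen, which backlash and give explain. I could not read the ring joint directly, so "tight" rests on the torque climb.

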